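# Put the washed lunch box back together

### The job

The slim lunch box has been washed and its pieces are lying about; put it back together on its deep teal lower box, one piece at a time, everything the right way up: first the white inner lid, then the pale green upper box, then the wooden lid, each square on the one below and fully down in its rim, and last the coral cutlery case lying in the groove of the wooden lid. Let go of everything, and leave the glass of juice, the fruit tin, the pepper mill and the egg timer standing where they are.

Things in the scene. Friction and masses are not known exactly. Their poses are not given: they have to be found in the camera images.
- lower_box: Deep teal open box with rounded corners, 130 x 64 mm (131 x 65 at the rim), 48 high, walls 2.5, mouth 125 x 59 inside; loose on the worktop, about 160 g. The rest is built up on it. Origin: centre of underside; x along length, y width; half-turn symmetric.
- inner_lid: White lid, grey seal, 133 x 67 mm, 13 high, 60 g. Plug below 120 x 54, 5 deep (lowest 2 mm drawn in to 114 x 48) enters the lower box; brim rests on its rim, origin 43 above the box's. Recess on top 125 x 59, 5.5 deep, for the upper box. Grasp across the 67 width, 5 to 13 above the underside. Origin: centre of underside; x along length, y width; half-turn symmetric.
- upper_box: Pale green open box, a thin cross wall inside, 130 x 64 mm, 39 high, mouth 125 x 59, 120 g. Its foot, a plug 120 x 54, 5 deep (lowest 2 mm drawn in), enters the inner lid's recess; shoulder rests on the lip, origin 8 above the inner lid's. Grasp the outside of its long walls, across 64 mm. Origin: centre of underside; x along length, y width; half-turn symmetric.
- outer_lid: Wooden lid, grey seal, 133 x 67 mm, 15 high, 90 g, lies plug down. Plug as on the inner lid (120 x 54, 5 deep) enters the upper box's mouth; seated origin 34 above that box's. In its top, along its length, a groove 126 x 30, 5 deep (floor 10 above origin). Grasp across the 67 width, 5 to 15 mm above its underside. Origin: centre of underside; x along length, y width; half-turn symmetric.
- cutlery_case: Closed coral-red case with round ends, 116 x 22 mm, 18 high, 50 g. Lies in the outer lid's groove with 4 to 5 mm to spare all round, origin 10 above the lid's, upper 13 mm standing out. Grasp across the 22 width, more than 6 mm above its underside so the fingers clear the lid. Origin: centre of underside; x along length, y width; half-turn symmetric.
- juice_glass: Bystander: a glass of orange juice, 69 mm across, 100 mm high. Origin at the centre of its underside.
- tomato_tin: Bystander: a small tin, pale metal top, red and cream fruit label, 58 mm across, 72 mm high. Origin at the centre of its underside.
- pepper_mill: Bystander: a glass pepper mill with a steel head, 56 mm across, 123 mm high. Origin at the centre of its underside.
- egg_timer: Bystander: a red and white wind-up egg timer, 60 mm across, 46 mm high. Origin at the centre of its underside.
There are look-alikes about, which are no part of the job. Of the things shaped like the outer_lid, the wooden one is meant.

How it is judged (in metres and radians):
On the way, in this order (a step that is already met when the one before it is completed fails the run):
1. the white inner lid is seated in the rim of the lower box (z of inner_lid in the frame of lower_box between 0.0405 and 0.0455 m and horizontal distance between inner_lid and lower_box below 0.005 m and angle between the x axis of inner_lid and the x axis of lower_box, either way round below 0.08 rad and angle between inner_lid's own z axis and vertical below 0.06 rad), for 0.2 s.
2. the pale green upper box is seated in the recess of the inner lid (all of step 1 and z of upper_box in the frame of inner_lid between 0.0055 and 0.0105 m and horizontal distance between upper_box and inner_lid below 0.005 m and angle between the x axis of upper_box and the x axis of inner_lid, either way round below 0.08 rad and angle between upper_box's own z axis and vertical below 0.06 rad), for 0.2 s.
3. the wooden lid is seated in the rim of the upper box (all of step 2 and z of outer_lid in the frame of upper_box between 0.0315 and 0.0365 m and horizontal distance between outer_lid and upper_box below 0.005 m and angle between the x axis of outer_lid and the x axis of upper_box, either way round below 0.08 rad and angle between outer_lid's own z axis and vertical below 0.06 rad), for 0.2 s.
4. the cutlery case lies in the groove of the wooden lid (all of step 3 and z of cutlery_case in the frame of outer_lid between 0.0075 and 0.0125 m and horizontal distance between cutlery_case and outer_lid below 0.008 m and angle between the x axis of cutlery_case and the x axis of outer_lid, either way round below 0.13 rad and angle between cutlery_case's own z axis and vertical below 0.06 rad), for 0.2 s.
At the end, for the whole second after the job is handed in: The lower box stands level on the worktop with inner lid, upper box, outer lid and cutlery case on it in that order, level, right way up, each within 2.5 mm of its seated height, 5 mm of centre (case 8) and 0.08 rad (case 0.13) of the piece below; all at rest (all of step 4 and angle between lower_box's own z axis and vertical below 0.05 rad and height (world z) of lower_box below 0.006 m and linear speed of each of lower_box, inner_lid, upper_box, outer_lid, cutlery_case below 0.02 m/s); the robot touches nothing.
It fails at once if the glass of juice is pushed more than 20 mm or knocked over (distance of juice_glass from where it was at the start of the episode above 0.02 m or angle between juice_glass's own z axis and vertical above 0.35 rad).
It fails at once if the fruit tin is pushed more than 20 mm or knocked over (distance of tomato_tin from where it was at the start of the episode above 0.02 m or angle between tomato_tin's own z axis and vertical above 0.35 rad).
It also fails if it takes over 120 s, if anything falls off the work surface, if the arm or the gripper's body presses on something with over 40 N, if the wrist force passes 120 N, or if a joint passes its speed limit or range.

### The arm

A 6-joint arm with a two-finger parallel gripper is mounted at the origin on a cart in front of the work surface, level with it; the furniture and walls round the work are solid. World frame = base frame: x ahead of the robot, y to its left, z up, the work surface at z = 0. Lengths are in mm, angles in rad, forces in N, time in s.
With the tool pointing down it reaches from about 300 to 875 mm from the base axis. Payload 6.4 kg.
Tool frame: the origin (TCP) lies at the very end of the fingers, on their centre line; the grasp point (between the pads) lies 19 mm behind it; z points along the fingers, y is the line along which they close (so a half turn about z gives the same grasp; the last joint's range is limited). The gripper opens to 88 mm and grips with 3 to 60 N. Pads are 18 mm wide; open, the fingers measure 123 mm over their backs; the gripper's body (75 mm by 187 mm) begins 45 mm behind the grasp point.
Start: joints at [1.087, 0.181, 1.607, -0, 1.354, -0.206], TCP at [157.676, 552.973, 238.714] pointing down, gripper open.
Joint ranges: [-2.99, 2.99], [-0.89, 2.07], [0.3, 2.58], [-1.14, 4.28], [0, 2.63], [-3.12, 3.12]. Speed limits (rad/s): [2.57, 2.57, 3.01, 3.14, 3.14, 3.14].

### API

Orientations are given as a unit quaternion [w, x, y, z].
In Python, from workcell import * gives the robot as it stands.
- The arm moves only by the shell command python3 -m creep 'ROWS' [FORCE]. ROWS is rows parted by semicolons, their numbers by spaces, 1 to 10 of them, each of 7 numbers: dx, dy, dz in mm, then a rotation vector rx, ry, rz in rad, then the finger opening in mm; each row is the pose to reach, as a shift and turn from the pose commanded when the command began, along the tool's axes at that moment; what a row does not reach only later rows make up. A row lasts 1/12 s, in which the tool goes at most 41.7 mm and 0.125 rad, less where a joint would pass 70% of its speed; a pose out of reach is approached as far as the arm can. The fingers move at their own pace and stop on an object; FORCE is the grip in N (left out, the last holds). Time passes only in rows, so rows that do not move let the fingers close. It prints the time, the measured TCP pose, the force, the opening and the grip force at its end.
- get_state(): the state, without advancing time (a new reading comes with each control period).
- get_image(name): name is "scene" or "top"; returns a dict with "image" (384x512x3 uint8, red, green, blue), "intrinsics" (3x3 intrinsics, pixels), "R" (3x3) and "t" (3): a world point X has camera coordinates R X + t. Camera axes: x right, y down, z forward; pixel columns grow to the right and rows downward; lengths in mm; the calibration is good to about 2 mm. A picture is of the moment at which its call begins. There is no depth.
- job_done(): hands the job in; it is judged then, once.
The state is a dict: "clock": time; "joints": joint angles; "joint_vel": joint speeds; "joint_efforts": joint torques, N m; "tcp_pos": TCP position; "eef_rot": TCP orientation; "force": force on the tool from outside, world axes, zero at the start; "ft_torque": the same for the moment, N m; "finger_gap": finger opening in mm; "grasp_force": force on a finger pad.
Only numpy, scipy, OpenCV 4.12 (cv2) and the standard library are available. Lean on these libraries where they do the work, as an engineer would, in place of code of your own. Each camera call takes 0.05 s, during which the arm holds its last target. There are 200 camera calls.

## Working session

There is one attempt and no reset: what is moved stays moved. The work goes in short steps, Python scripts to look and compute and a shell command to move; the robot and the scene stay as the last step left them, time stands still between calls to the robot, and variables do not carry over. Pictures are saved under pics/ and viewed, at most 14 in all, crops included, and the job is handed in when it is done.

```bash
mkdir -p pics; ls; cat > h.py <<'E'
from workcell import *
import numpy as np, cv2
def snap(n,f=None):
    d=get_image(n)
    if f: cv2.imwrite('pics/'+f,cv2.cvtColor(d['image'],cv2.COLOR_RGB2BGR))
    return d
def ray(d,uv,z):
    uv=np.atleast_2d(np.array(uv,float)); K=np.array(d['intrinsics']);R=np.array(d['R']);t=np.array(d['t']).ravel()
    c=-R.T@t; w=(R.T@np.linalg.inv(K)@np.c_[uv,np.ones(len(uv))].T).T
    return c+w*((z-c[2])/w[:,2])[:,None]
E
python3 - <<'E'
from h import *
for n in('top','scene'):
    d=snap(n,n+'0.png'); print(n,-np.array(d['R']).T@np.array(d['t']).ravel(), d['intrinsics'],ray(d,[[0,0],[511,0],[0,383],[511,383]],0).round())
    np.save(n+'0.npy',d['image'])
    b=cv2.imread('pics/'+n+'0.png'); cv2.imwrite('pics/'+n+'0b.png',cv2.resize(b,(800,600)))
s=get_state();print(s)
E
```

```text
pics
top [ 325.55391198   21.56245403 1025.7538141 ] [[346.64965619   0.         255.04611488]
 [  0.         346.64965619 189.4323748 ]
 [  0.           0.           1.        ]] [[1252.  830.    0.]
 [1146. -912.    0.]
 [  50.  726.    0.]
 [ -39. -654.    0.]]
scene [-103.9732103   742.66405293 1119.93593548] [[409.1707022    0.         253.64227596]
 [  0.         409.1707022  196.01679479]
 [  0.           0.           1.        ]] [[ 2939.  -134.     0.]
 [  532. -2441.     0.]
 [  615.   928.     0.]
 [ -361.    17.     0.]]
{'clock': 0.1, 'joints': array([ 1.08670492e+00,  1.81449569e-01,  1.60787040e+00,  1.02638947e-05,
        1.35379731e+00, -2.06328800e-01]), 'joint_vel': array([-0.00053492, -0.00070889, -0.00145004, -0.00139722, -0.00164901,
        0.00020876]), 'joint_efforts': array([ 5.05909738e-04, -4.34814405e+01, -3.42696226e+01,  7.03320955e-02,
        3.40360240e-02, -7.97561893e-05]), 'tcp_pos': array([157.44339464, 552.54313248, 237.92806708]), 'eef_rot': array([-2.62678151e-04,  1.38436336e-01,  9.90371041e-01, -7.15645838e-04]), 'force': array([ 0.55393731,  0.20400952, -0.70510735]), 'ft_torque': array([-0.03933475,  0.01535527, -0.01473348]), 'grasp_force': 0.0, 'finger_gap': 88.228173519953}
```

View pics/top0b.png

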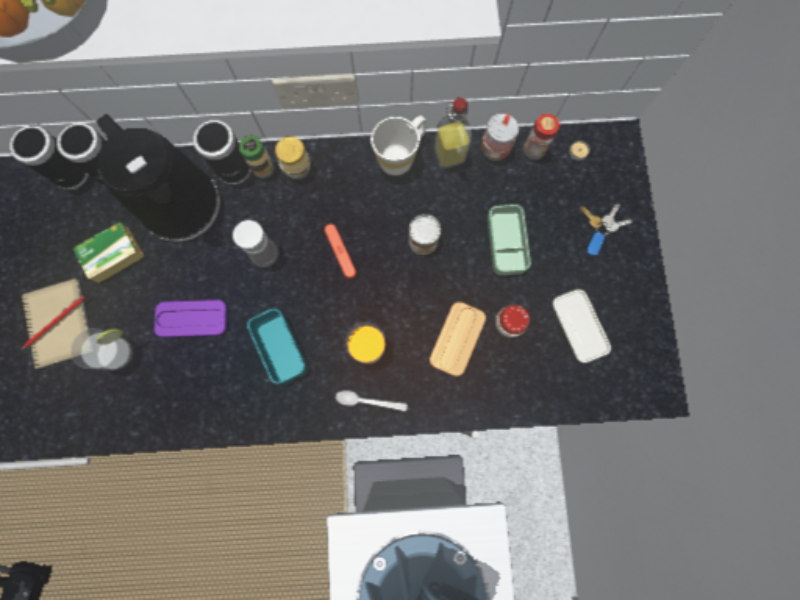

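View pics/scene0b.png

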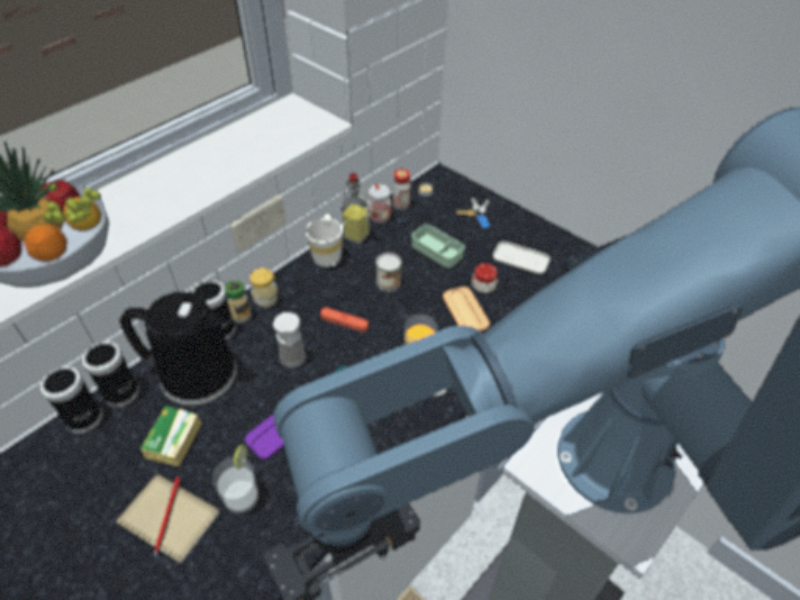

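The top view (800 px scale) shows the teal box at (276,347), white lid (581,326), green box (509,239), wooden lid (458,339) and case (340,250). The bystanders are juice (366,345), tin (424,234), mill (256,243) and timer (513,320). The scene view is partly blocked by the arm.

```bash
cat > m.py <<'E'
from h import *
from scipy import ndimage as nd
# name: (seed px in 800 view, hsv lo, hi, L, W, top height)
OB={'lower':((276,347),(85,80,50),(100,255,255),131,65,48),
'inner':((581,326),(0,0,140),(180,70,255),133,67,13),
'upper':((509,239),(50,25,70),(85,255,255),130,64,39),
'outer':((458,339),(8,60,110),(25,255,255),133,67,15),
'case':((340,250),(0,110,110),(12,255,255),116,22,18)}
def meas(d,name,seed=None,h0=0,top=None):
    s,lo,hi,L,W,h=OB[name]
    if top is not None: h=top
    s=np.array(seed if seed is not None else s)/1.5625
    up=4
    im=cv2.resize(d['image'],None,fx=up,fy=up,interpolation=cv2.INTER_CUBIC)
    m=cv2.inRange(cv2.cvtColor(im,cv2.COLOR_RGB2HSV),np.array(lo),np.array(hi))
    m=cv2.morphologyEx(m,cv2.MORPH_OPEN,np.ones((5,5)));m=cv2.morphologyEx(m,cv2.MORPH_CLOSE,np.ones((13,13)))
    cs,_=cv2.findContours(m,cv2.RETR_EXTERNAL,cv2.CHAIN_APPROX_NONE)
    c=max([c for c in cs if abs(cv2.pointPolygonTest(c,tuple(map(float,s*up)),True))<80 or cv2.pointPolygonTest(c,tuple(map(float,s*up)),False)>0],key=cv2.contourArea)
    p=ray(d,(c[:,0]+.5)/up-.5,h)[:,:2]
    r=cv2.minAreaRect(p.astype(np.float32)); b=cv2.boxPoints(r)
    e=[b[1]-b[0],b[2]-b[1]]; u=max(e,key=np.linalg.norm); u=u/np.linalg.norm(u); u=u if u[0]>0 else -u
    v=np.array([-u[1],u[0]]); cam=(-np.array(d['R']).T@np.array(d['t']).ravel())
    ctr=np.zeros(2); ext=[]; 
    for a,D in((u,L),(v,W)):
        q=p@a; lo_,hi_=np.percentile(q,[.7,99.3]); lo_,hi_=q.min(),q.max()
        far=hi_-D/2 if abs(hi_-cam[:2]@a)>abs(lo_-cam[:2]@a) else lo_+D/2
        if lo_<cam[:2]@a<hi_: far=(lo_+hi_)/2
        ctr+=a*far; ext.append(round(float(hi_-lo_),1))
    return ctr.round(1),round(float(np.arctan2(u[1],u[0])),3),ext,(c.reshape(-1,2).mean(0)/up).round()
E
python3 - <<'E'
from m import *
d=snap('top')
for n in OB: print(n,*meas(d,n))
for n,s,h in(('juice',(366,345),92),('tin',(424,225),72),('mill',(248,236),120),('timer',(514,319),46)): print(n,ray(d,np.array(s)/1.5625,h).round())
im=d['image'][:,:,::-1]
cv2.imwrite('pics/c.png',cv2.resize(im[120:250,150:400],(800,416),interpolation=cv2.INTER_CUBIC))
E
```

```text
lower [454.8 238. ] 0.386 [137.8, 71.9] [177. 222.]
inner [ 460.7 -337.2] 0.31 [134.3, 69.9] [372. 209.]
upper [ 636.8 -216. ] 0.019 [141.1, 75.7] [326. 153.]
outer [ 450.4 -102.6] -0.479 [136.4, 71.3] [293. 217.]
case [636.1 112.6] 0.366 [118.2, 25.0] [218. 160.]
juice [[438.  68.  92.]]
tin [[656. -50.  72.]]
mill [[638. 263. 120.]]
timer [[ 474. -203.   46.]]
```

View pics/c.png

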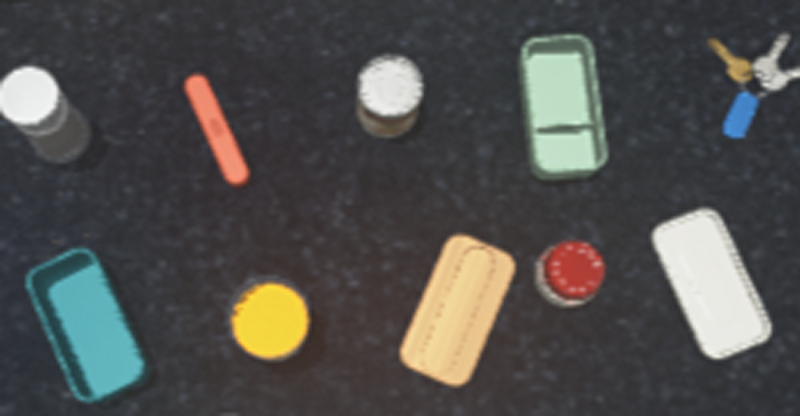

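```bash
python3 - <<'E'
s=open('m.py').read()
i=s.index("    ctr=np.zeros(2)")
s=s[:i]+'''    # far long edge line -> angle; then far short edge
    def far(a,o):
        q=p@a; lo_,hi_=q.min(),q.max(); sg=1 if abs(hi_-cam[:2]@a)>abs(lo_-cam[:2]@a) else -1
        e=hi_ if sg>0 else lo_; m0=(p@o).mean(); half=(np.ptp(p@o))*.3
        k=(abs(q-e)<5)&(abs(p@o-m0)<half); return p[k].astype(np.float32),sg
    k,sv=far(v,u); l=cv2.fitLine(k,cv2.DIST_HUBER,0,.01,.01).ravel(); u=l[:2]*np.sign(l[0]); v=np.array([-u[1],u[0]])
    ev=np.median(far(v,u)[0]@v); ku,su=far(u,v); eu=np.median(ku@u)
    ctr=v*(ev-sv*W/2)+u*(eu-su*L/2); ext=[round(float(np.ptp(p@u)),1),round(float(np.ptp(p@v)),1)]
    return ctr.round(1),round(float(np.arctan2(u[1],u[0])),3),ext,(c.reshape(-1,2).mean(0)/up).round()
'''
open('m.py','w').write(s)
open('h.py','a').write('''
def plan(x,y,z,yaw,tilt=True):
    from scipy.spatial.transform import Rotation as Ro
    s=get_state(); q=s['eef_rot']; R=Ro.from_quat([*q[1:],q[0]])
    a=yaw+np.pi/2; Y=np.array([np.cos(a),np.sin(a),0]); Z=np.array([0,0,-1.]); T=Ro.from_matrix(np.c_[np.cross(Y,Z),Y,Z])
    d=R.inv().apply(np.array([x,y,z])-s['tcp_pos']); r=(R.inv()*T).as_rotvec()
    print('t',s['clock'],'d',d.round(1),'r',r.round(3),'rows',round(max(np.linalg.norm(d)/41.7,np.linalg.norm(r)/.125),1))
''')
E
python3 - <<'E'
from m import *
d=snap('top')
for n in OB: print(n,*meas(d,n))
plan(460.7,-337,150,.31)
E
```

```text
lower [454.2 236.8] 0.395 [137.7, 72.0] [177. 222.]
inner [ 460.5 -336.6] 0.309 [134.3, 70.0] [372. 209.]
upper [ 636.  -215.2] 0.011 [141.0, 75.9] [326. 153.]
outer [ 450.2 -101.7] -0.483 [136.5, 71.3] [293. 217.]
case [634.9 112.8] 0.368 [118.2, 25.1] [218. 160.]
t 0.2 d [-535.6 -772.4   88.8] r [-0.001 -0.001 -0.588] rows 22.6
```

```bash
python3 -c "
from h import *
plan(454.2,236.8,130,.395)"
```

```text
t 0.2 d [-371.9 -222.3  108.3] r [-0.001 -0.001 -0.673] rows 10.7
```

```bash
R="-372 -222 108 0 0 -0.673 88"; python3 -m creep '-372 -222 108 0 0 -0.673 88;-372 -222 108 0 0 -0.673 88;-372 -222 108 0 0 -0.673 88;-372 -222 108 0 0 -0.673 88;-372 -222 108 0 0 -0.673 88;-372 -222 108 0 0 -0.673 88;-372 -222 108 0 0 -0.673 88;-372 -222 108 0 0 -0.673 88;-372 -222 108 0 0 -0.673 88;-372 -222 108 0 0 -0.673 88' 8; python3 -c "
from h import *
plan(454.2,236.8,20,.395)"
```

```text
clock: 1.03
tcp_pos: [423.2, 270.4, 142.2]
eef_rot: [0.0, -0.196, 0.981, 0.0]
force: [0.0, -0.4, -0.2]
finger_gap: 88.1
grasp_force: 0.0
t 1.0333 d [-15.7 -42.9 122.2] r [0. 0. 0.] rows 3.1
```

```bash
python3 -m creep '-15 -43 20 0 0 0 88;-15 -43 20 0 0 0 88;-15 -43 20 0 0 0 88;-15 -43 20 0 0 0 88'; python3 -c "
from h import *
plan(454.2,236.8,18,.395)"
```

```text
clock: 1.37
tcp_pos: [452.1, 238.1, 122.2]
eef_rot: [-0.001, -0.196, 0.981, 0.0]
force: [0.2, 0.6, 0.3]
finger_gap: 88.0
grasp_force: 0.0
t 1.3667 d [ -1.6  -2.  104.2] r [ 0.001 -0.001 -0.001] rows 2.5
```

```bash
python3 -m creep '-1 -2 70 0 0 0 88;-1 -2 104 0 0 0 88;-1 -2 104 0 0 0 88;-1 -2 104 0 0 0 88;-1 -2 104 0 0 0 60;-1 -2 104 0 0 0 60;-1 -2 104 0 0 0 60;-1 -2 104 0 0 0 60;-1 -2 104 0 0 0 60;-1 -2 104 0 0 0 60' 8
```

```text
clock: 2.2
tcp_pos: [455.9, 237.4, 20.7]
eef_rot: [0.002, -0.196, 0.981, 0.0]
force: [-1.8, 1.1, 8.5]
finger_gap: 63.5
grasp_force: 8.0
```

```bash
python3 -m creep '0 0 0 0 0 0 60;0 0 0 0 0 0 60;0 0 0 0 0 0 88;0 0 0 0 0 0 88;0 0 0 0 0 0 88;0 0 0 0 0 0 88' 8; python3 -m creep '0 0 -40 0 0 0 88;0 0 -80 0 0 0 88;0 0 -120 0 0 0 88;0 0 -160 0 0 0 88;0 0 -160 0 0 0 88;0 0 -160 0 0 0 88'; python3 -c "
from h import *
plan(460.5,-336.6,120,.309)"
```

```text
clock: 2.7
tcp_pos: [454.3, 236.6, 18.6]
eef_rot: [0.0, -0.196, 0.981, -0.0]
force: [-0.1, 0.7, 0.3]
finger_gap: 87.2
grasp_force: 0.0
clock: 3.2
tcp_pos: [456.1, 237.1, 181.3]
eef_rot: [0.003, -0.196, 0.981, 0.0]
force: [0.2, -0.7, -0.3]
finger_gap: 87.8
grasp_force: 0.0
t 3.2 d [ 217.2 -531.1   60.5] r [-0.001  0.006  0.086] rows 13.8
```

```bash
python3 -m creep '217 -531 60 0 0 0.086 88;217 -531 60 0 0 0.086 88;217 -531 60 0 0 0.086 88;217 -531 60 0 0 0.086 88;217 -531 60 0 0 0.086 88;217 -531 60 0 0 0.086 88;217 -531 60 0 0 0.086 88;217 -531 60 0 0 0.086 88;217 -531 60 0 0 0.086 88;217 -531 60 0 0 0.086 88';  python3 -c "
from m import *
d=snap('top')
print(meas(d,'lower'))
plan(460.5,-336.6,50,.309)"
```

```text
clock: 4.03
tcp_pos: [455.6, -179.0, 133.0]
eef_rot: [-0.001, -0.154, 0.988, 0.001]
force: [0.1, 0.6, 0.7]
finger_gap: 88.0
grasp_force: 0.0
(array([453.6, 238.1], dtype=float32), 0.396, [137.5, 71.7], array([176., 222.]))
t 4.0833 d [  40.7 -144.8   83.4] r [-0.002 -0.003 -0.004] rows 4.1
```

```bash
python3 -m creep '41 -145 60 0 0 0 88;41 -145 60 0 0 0 88;41 -145 60 0 0 0 88;41 -145 60 0 0 0 88;41 -145 60 0 0 0 88;41 -145 60 0 0 0 88';  python3 -c "
from h import *
plan(460.5,-336.6,5,.309)"
```

```text
clock: 4.58
tcp_pos: [460.5, -328.1, 72.0]
eef_rot: [-0.002, -0.152, 0.988, 0.002]
force: [0.4, -0.3, -0.0]
finger_gap: 87.7
grasp_force: 0.0
t 4.5833 d [ 2.4 -8.5 67. ] r [ 0.005 -0.002 -0.003] rows 1.6
```

```bash
python3 -m creep '0 0 0 0 0 0 88;0 0 0 0 0 0 88;0 0 0 0 0 0 88';  python3 -c "
from h import *
plan(460.5,-336.6,5,.309)"
```

```text
clock: 4.83
tcp_pos: [462.6, -326.9, 75.5]
eef_rot: [0.0, -0.155, 0.988, 0.0]
force: [0.1, 0.8, 0.3]
finger_gap: 88.0
grasp_force: 0.0
t 4.8333 d [ 5.  -8.6 70.5] r [-0.     0.     0.002] rows 1.7
```

```bash
python3 -m creep '4 -9 40 0 0 0 88;4 -9 60 0 0 0 88;4 -9 70 0 0 0 88;4 -9 70 0 0 0 88;4 -9 70 0 0 0 88';  python3 -c "
from h import *
plan(460.5,-336.6,5,.309)"
```

```text
clock: 5.25
tcp_pos: [461.6, -337.5, 5.7]
eef_rot: [-0.0, -0.154, 0.988, 0.0]
force: [-0.4, -0.7, 0.5]
finger_gap: 88.2
grasp_force: 0.0
t 5.25 d [0.8 1.2 0.7] r [0.    0.    0.001] rows 0.0
```

```bash
python3 -m creep '1 1 1 0 0 0 60;1 1 1 0 0 0 60;1 1 1 0 0 0 60;1 1 1 0 0 0 60;1 1 1 0 0 0 60;1 1 1 0 0 0 60;1 1 1 0 0 0 60;1 1 1 0 0 0 60' 20; python3 -m creep '0 0 -40 0 0 0 60;0 0 -80 0 0 0 60;0 0 -120 0 0 0 60;0 0 -150 0 0 0 60;0 0 -150 0 0 0 60;0 0 -150 0 0 0 60'; python3 -c "
from m import *
d=snap('top','held1.png')
plan(454.6,236.7,155,.395)
s=get_state();z=s['tcp_pos'][2]
OB['inner']=OB['inner'][:3]+(133,67,z+8)
print(s['tcp_pos'],[meas(d,'inner',seed=x) for x in [(590,320)]])
"; python3 - <<'E'
import cv2
i=cv2.imread('pics/held1.png');cv2.imwrite('pics/held1b.png',cv2.resize(i[130:290,290:490],None,fx=3,fy=3))
E
```

```text
clock: 5.92
tcp_pos: [460.6, -337.9, 5.3]
eef_rot: [0.0, -0.154, 0.988, -0.001]
force: [-0.9, 2.4, 6.4]
finger_gap: 66.3
grasp_force: 20.0
clock: 6.42
tcp_pos: [461.1, -338.7, 156.6]
eef_rot: [0.001, -0.154, 0.988, -0.002]
force: [-0.6, -0.3, -2.4]
finger_gap: 66.2
grasp_force: 20.0
t 6.4667 d [-169.6  548.6   -1. ] r [-0.001  0.    -0.086] rows 13.8
[ 459.99587371 -337.5256666   154.38252578] [(array([ 484.2, -298.9], dtype=float32), -1.265, [69.6, 39.3], array([385., 181.]))]
```

View pics/held1b.png

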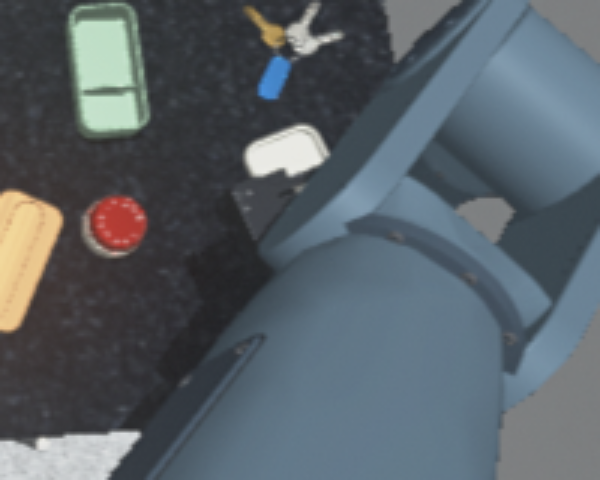

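The white lid is held level, with its far end visible at about (385,181) in full-image pixels. I'm carrying it to the lower box now.

```bash
python3 -m creep '-85 274 0 0 0 -0.043 60;-85 274 0 0 0 -0.043 60;-85 274 0 0 0 -0.043 60;-85 274 0 0 0 -0.043 60;-85 274 0 0 0 -0.043 60;-85 274 0 0 0 -0.043 60;-85 274 0 0 0 -0.043 60;-85 274 0 0 0 -0.043 60;-85 274 0 0 0 -0.043 60'; python3 -c "
from h import *
plan(454.6,236.7,155,.395)"
```

```text
clock: 7.22
tcp_pos: [456.1, -48.5, 152.3]
eef_rot: [-0.002, -0.177, 0.984, 0.001]
force: [-1.0, 0.5, -1.4]
finger_gap: 67.0
grasp_force: 20.0
t 7.2167 d [-98.  267.8  -2.4] r [ 0.002 -0.003 -0.039] rows 6.8
```

```bash
python3 -m creep '-98 268 0 0 0 -0.041 60;-98 268 0 0 0 -0.041 60;-98 268 0 0 0 -0.041 60;-98 268 0 0 0 -0.041 60;-98 268 0 0 0 -0.041 60;-98 268 0 0 0 -0.041 60;-98 268 0 0 0 -0.041 60;-98 268 0 0 0 -0.041 60;-98 268 0 0 0 -0.041 60'; python3 -c "
from h import *
plan(454.6,236.7,70,.395)"
```

```text
clock: 7.97
tcp_pos: [457.0, 234.8, 152.8]
eef_rot: [-0.001, -0.196, 0.981, -0.0]
force: [-0.9, -0.1, -1.1]
finger_gap: 66.6
grasp_force: 20.0
t 7.9667 d [ 1.3  2.7 82.8] r [-0.    -0.002  0.   ] rows 2.0
```

```bash
python3 -m creep '1 2 40 0 0 0 60;1 2 80 0 0 0 60;1 2 90 0 0 0 60;1 2 90 0 0 0 60;1 2 90 0 0 0 60'; python3 -c "
from h import *
plan(454.6,236.7,48,.395)"
```

```text
clock: 8.38
tcp_pos: [455.8, 234.8, 64.2]
eef_rot: [-0.001, -0.194, 0.981, -0.0]
force: [1.0, -0.1, -0.7]
finger_gap: 66.9
grasp_force: 20.0
t 8.3833 d [ 0.4  2.3 16.2] r [-0.    -0.002 -0.004] rows 0.4
```

```bash
for i in 1 2 3 4; do python3 -m creep '0 0 0 0 0 0 60'|grep tcp; done
```

```text
tcp_pos: [457.3, 235.6, 66.0]
tcp_pos: [457.5, 236.2, 66.4]
tcp_pos: [457.0, 236.4, 66.1]
tcp_pos: [456.4, 236.4, 65.6]
```

```bash
python3 -m creep '2 1.3 4 0 0 0 60;2 1.3 7 0 0 0 60;2 1.3 10 0 0 0 60;2 1.3 13 0 0 0 60;2 1.3 13 0 0 0 60'; for i in 1 2; do python3 -m creep '0 0 0 0 0 0 60'|egrep 'tcp|force'; done
```

```text
clock: 9.13
tcp_pos: [452.5, 236.6, 50.3]
eef_rot: [-0.001, -0.195, 0.981, -0.0]
force: [-0.1, -0.8, -1.1]
finger_gap: 66.8
grasp_force: 20.0
tcp_pos: [452.8, 236.6, 50.8]
force: [-0.4, -0.6, -0.8]
grasp_force: 20.0
tcp_pos: [453.1, 236.6, 51.1]
force: [-0.2, -0.2, -0.6]
grasp_force: 20.0
```

```bash
python3 -m creep '-0.7 0 2 0 0 0 60;-0.7 0 3.5 0 0 0 60;-0.7 0 4.5 0 0 0 60;-0.7 0 4.5 0 0 0 60'; python3 -m creep '0 0 0 0 0 0 60'|egrep 'tcp|force'
```

```text
clock: 9.63
tcp_pos: [454.2, 237.0, 48.3]
eef_rot: [0.0, -0.195, 0.981, -0.0]
force: [-7.2, -2.4, 16.0]
finger_gap: 66.4
grasp_force: 20.0
tcp_pos: [454.3, 237.0, 48.2]
force: [-6.1, -1.9, 15.1]
grasp_force: 20.0
```

```bash
python3 -m creep '1 0 0 0 0 0 60;1.5 0 0 0 0 0 60;1.5 0 0 0 0 0 60'|egrep 'tcp|force'; python3 -m creep '0 0 0 0 0 0 60'|egrep 'tcp|force'
```

```text
tcp_pos: [454.2, 237.0, 48.3]
force: [-0.0, 1.2, 8.0]
grasp_force: 20.0
tcp_pos: [454.2, 237.0, 48.3]
force: [0.1, 1.1, 8.0]
grasp_force: 20.0
```

```bash
python3 -m creep '0 0 0 0 0 0 88;0 0 0 0 0 0 88;0 0 0 0 0 0 88;0 0 0 0 0 0 88;0 0 0 0 0 0 88'; python3 -m creep '0 0 -40 0 0 0 88;0 0 -80 0 0 0 88;0 0 -110 0 0 0 88;0 0 -110 0 0 0 88;0 0 -110 0 0 0 88'|grep tcp; python3 -c "
from h import *
plan(636,-215.2,150,.011)"
```

```text
clock: 10.47
tcp_pos: [452.1, 236.2, 46.4]
eef_rot: [-0.0, -0.195, 0.981, -0.0]
force: [0.6, -0.1, -0.1]
finger_gap: 88.4
grasp_force: 0.0
tcp_pos: [453.8, 236.7, 158.7]
t 10.8833 d [   4.9 -487.3    9. ] r [0.    0.005 0.382] rows 11.7
```

```bash
python3 -m creep '3 -240 0 0 0 0.19 88;3 -240 0 0 0 0.19 88;3 -240 0 0 0 0.19 88;3 -240 0 0 0 0.19 88;3 -240 0 0 0 0.19 88;3 -240 0 0 0 0.19 88;3 -240 0 0 0 0.19 88;3 -240 0 0 0 0.19 88'|grep tcp; python3 -c "
from m import *
d=snap('top','t1.png')
OB['inner']=OB['inner'][:5]+(56,)
print(meas(d,'inner',seed=(274,345)), meas(d,'upper'))
plan(636,-215.2,110,.011)"; python3 - <<'E'
import cv2
i=cv2.imread('pics/t1.png');cv2.imwrite('pics/t1b.png',cv2.resize(i[130:290,130:380],None,fx=3,fy=3,interpolation=2))
E
```

```text
tcp_pos: [540.7, 12.1, 154.7]
(array([nan, nan], dtype=float32), -0.278, [368.9, 251.3], array([242., 166.])) (array([ 636. , -215.2], dtype=float32), 0.016, [141.0, 76.0], array([326., 153.]))
t 11.6 d [ -48.2 -243.2   44.2] r [ 0.001 -0.003  0.19 ] rows 6.0
  return _methods._mean(a, axis=axis, dtype=dtype,
  ret = ret.dtype.type(ret / rcount)
```

View pics/t1b.png

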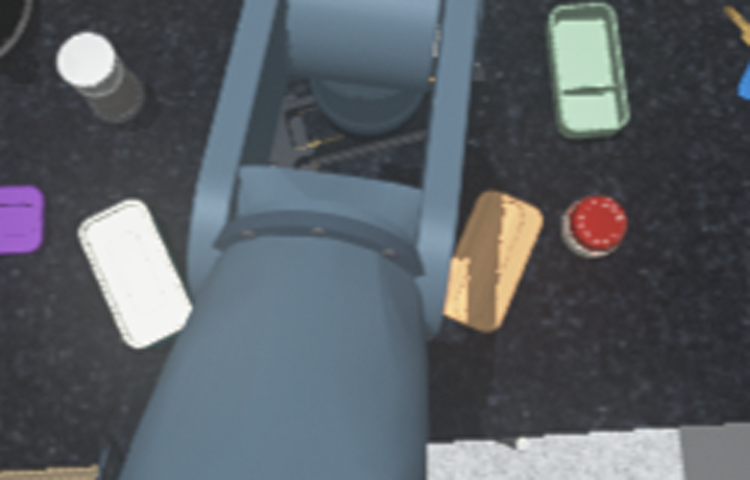

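White lid sits flat on the teal box at about (134,273) in the crop; the green box is clear at (590,70).

```bash
python3 -m creep '-48 -243 44 0 0 0.19 88;-48 -243 44 0 0 0.19 88;-48 -243 44 0 0 0.19 88;-48 -243 44 0 0 0.19 88;-48 -243 44 0 0 0.19 88;-48 -243 44 0 0 0.19 88;-48 -243 44 0 0 0.19 88;-48 -243 44 0 0 0.19 88;-48 -243 44 0 0 0.19 88'|grep tcp; python3 -c "
from m import *
d=snap('top')
OB['inner']=OB['inner'][:5]+(56,)
print(meas(d,'inner',seed=(274,345)))
plan(636,-215.2,12,.012)"
```

```text
tcp_pos: [636.9, -212.5, 111.4]
(array([454.6, 235.3], dtype=float32), 0.45, [124.2, 70.5], array([176., 215.]))
t 12.4 d [  0.9  -3.1 100.1] r [ 0.001 -0.002  0.003] rows 2.4
```

```bash
python3 -m creep '1 -3 40 0 0 0 88;1 -3 80 0 0 0 88;1 -3 100 0 0 0 88;1 -3 100 0 0 0 88;1 -3 100 0 0 0 88;1 -3 100 0 0 0 88' | grep tcp;  python3 -m creep '0 0 0 0 0 0 88'|grep tcp
```

```text
tcp_pos: [638.1, -217.2, 15.1]
tcp_pos: [638.6, -218.0, 15.8]
```

```bash
python3 -m creep '2 2 3 0 0 0 88;2 2 3 0 0 0 88;2 2 3 0 0 0 60;2 2 3 0 0 0 60;2 2 3 0 0 0 60;2 2 3 0 0 0 60;2 2 3 0 0 0 60;2 2 3 0 0 0 60;2 2 3 0 0 0 60' 20; python3 -m creep '0 0 0 0 0 0 60'|grep tcp; python3 -m creep '0 0 0 0 0 0 60'|grep tcp
```

```text
clock: 13.73
tcp_pos: [634.7, -215.8, 9.8]
eef_rot: [0.0, -0.007, 1.0, 0.0]
force: [0.1, 1.1, 2.3]
finger_gap: 63.8
grasp_force: 20.0
tcp_pos: [634.7, -215.8, 9.8]
tcp_pos: [634.7, -215.8, 9.8]
```

```bash
python3 -m creep '0 0 -40 0 0 0 60;0 0 -80 0 0 0 60;0 0 -120 0 0 0 60;0 0 -150 0 0 0 60;0 0 -150 0 0 0 60' |egrep 'tcp|gap';  python3 -c "
from m import *
d=snap('top')
OB['inner']=OB['inner'][:5]+(56,)
print(meas(d,'inner',seed=(274,345)))
plan(453.4,236.6,160,.392)"
```

```text
tcp_pos: [638.4, -218.2, 168.1]
finger_gap: 63.7
(array([454. , 237.4], dtype=float32), 0.393, [135.2, 70.4], array([175., 221.]))
t 14.3667 d [177.5 456.4   0.9] r [-0.006  0.006 -0.379] rows 11.7
```

```bash
python3 -m creep '89 228 0 0 0 -0.19 60;89 228 0 0 0 -0.19 60;89 228 0 0 0 -0.19 60;89 228 0 0 0 -0.19 60;89 228 0 0 0 -0.19 60;89 228 0 0 0 -0.19 60;89 228 0 0 0 -0.19 60;89 228 0 0 0 -0.19 60' |egrep 'tcp|gap';  python3 -c "
from m import *
plan(453.4,236.6,150,.392)"
```

```text
tcp_pos: [540.8, 12.7, 157.7]
finger_gap: 64.0
t 15.0333 d [ 39.6 237.    8.1] r [ 0.001 -0.003 -0.185] rows 5.8
```

```bash
python3 -m creep '40 236 2 0 0 -0.186 60;40 236 2 0 0 -0.186 60;40 236 2 0 0 -0.186 60;40 236 2 0 0 -0.186 60;40 236 2 0 0 -0.186 60;40 236 2 0 0 -0.186 60;40 236 2 0 0 -0.186 60;40 236 2 0 0 -0.186 60;40 236 2 0 0 -0.186 60;40 236 2 0 0 -0.186 60' |egrep 'tcp|gap';  python3 -c "
from m import *
plan(453.4,236.6,75,.392)"
```

```text
tcp_pos: [456.7, 232.4, 157.2]
finger_gap: 63.9
t 15.8667 d [ 1.4  5.1 82.2] r [-0.    -0.001 -0.005] rows 2.0
```

```bash
python3 -m creep '1.4 5 40 0 0 -0.004 60;1.4 5 70 0 0 -0.004 60;1.4 5 80 0 0 -0.004 60;1.4 5 80 0 0 -0.004 60;1.4 5 80 0 0 -0.004 60;1.4 5 80 0 0 -0.004 60' |egrep 'tcp|gap'; for i in 1 2 3; do python3 -m creep '0 0 0 0 0 0 60'|egrep 'tcp'; done;  python3 -c "
from m import *
plan(453.4,236.6,62,.392)"
```

```text
tcp_pos: [454.4, 237.9, 79.3]
finger_gap: 64.1
tcp_pos: [454.4, 238.2, 79.6]
tcp_pos: [454.0, 238.3, 79.4]
tcp_pos: [453.5, 238.3, 78.9]
t 16.6167 d [ 0.8 -1.6 16.9] r [-0.     0.002  0.001] rows 0.4
```

```bash
python3 -m creep '0.8 -1.5 5 0 0 0 60;0.8 -1.5 8 0 0 0 60;0.8 -1.5 11 0 0 0 60;0.8 -1.5 12 0 0 0 60;0.8 -1.5 12 0 0 0 60' |egrep 'tcp|force'; for i in 1 2 3; do python3 -m creep '0 0 0 0 0 0 60'|egrep 'tcp|force:'; done;  python3 -c "
from m import *
plan(453.4,236.6,60.8,.392)"
```

```text
tcp_pos: [452.0, 236.3, 65.1]
force: [-0.2, 1.3, -1.2]
grasp_force: 20.0
tcp_pos: [452.3, 236.4, 65.4]
force: [0.2, 0.0, -0.3]
grasp_force: 20.0
tcp_pos: [452.5, 236.5, 65.7]
force: [0.9, -0.5, -1.1]
grasp_force: 20.0
tcp_pos: [452.6, 236.5, 65.8]
force: [-0.1, -0.1, -1.1]
grasp_force: 20.0
t 17.2833 d [-0.8 -0.2  5. ] r [-0.     0.     0.001] rows 0.1
```

```bash
python3 -m creep '-0.5 0 2 0 0 0 60;-0.5 0 4 0 0 0 60;-0.5 0 5 0 0 0 60;-0.5 0 6 0 0 0 60;-0.5 0 6 0 0 0 60' |egrep 'tcp|force'; for i in 1 2; do python3 -m creep '0 0 0 0 0 0 60'|egrep 'tcp|force:'; done;  python3 -c "
from m import *
plan(453.4,236.6,60.8,.392)"
```

```text
tcp_pos: [453.6, 236.8, 60.7]
force: [-2.3, -0.5, 10.1]
grasp_force: 20.0
tcp_pos: [453.5, 236.8, 60.7]
force: [-2.3, -0.3, 8.7]
grasp_force: 20.0
tcp_pos: [453.5, 236.8, 60.7]
force: [-2.7, -0.1, 9.1]
grasp_force: 20.0
t 17.8667 d [ 0.2 -0.1 -0.1] r [-0.     0.001  0.001] rows 0.0
```

Seated at exactly the expected height (60.7). I'm releasing it and going to the wooden lid.

```bash
python3 -m creep '0 0 0 0 0 0 88;0 0 0 0 0 0 88;0 0 0 0 0 0 88;0 0 0 0 0 0 88;0 0 0 0 0 0 88' |egrep 'tcp|gap'; python3 -m creep '0 0 -40 0 0 0 88;0 0 -80 0 0 0 88;0 0 -110 0 0 0 88;0 0 -110 0 0 0 88;0 0 -110 0 0 0 88'|grep tcp; python3 -c "
from h import *
plan(450.2,-101.7,150,-.481)"
```

```text
tcp_pos: [452.7, 236.6, 59.4]
finger_gap: 87.8
tcp_pos: [454.3, 237.0, 171.7]
t 18.7 d [ 133.7 -311.3   21.3] r [0.001 0.005 0.874] rows 8.1
```

```bash
python3 -m creep '134 -311 20 0 0 0.874 88;134 -311 20 0 0 0.874 88;134 -311 20 0 0 0.874 88;134 -311 20 0 0 0.874 88;134 -311 20 0 0 0.874 88;134 -311 20 0 0 0.874 88;134 -311 20 0 0 0.874 88;134 -311 20 0 0 0.874 88;134 -311 20 0 0 0.874 88;134 -311 20 0 0 0.874 88' |egrep 'tcp|gap';python3 -c "
from m import *
d=snap('top','t2.png')
OB['upper']=OB['upper'][:5]+(90,)
print(meas(d,'upper',seed=(274,345)))
plan(450.2,-101.7,40,-.481)"
```

```text
tcp_pos: [447.1, -103.8, 148.0]
finger_gap: 87.7
(array([452.6, 239.4], dtype=float32), 0.38, [140.1, 78.0], array([174., 221.]))
t 19.5833 d [ -2.8   1.7 108.1] r [ 0.    -0.003 -0.003] rows 2.6
```

```bash
python3 -m creep '-3 2 40 0 0 0 88;-3 2 80 0 0 0 88;-3 2 105 0 0 0 88;-3 2 105 0 0 0 88;-3 2 105 0 0 0 88;-3 2 105 0 0 0 88;-3 2 105 0 0 0 88' |egrep 'tcp|gap';python3 -m creep '0 0 0 0 0 0 88'|grep tcp; python3 -c "
from m import *
plan(450.2,-101.7,6,-.481)"
```

```text
tcp_pos: [453.5, -101.6, 46.6]
finger_gap: 88.0
tcp_pos: [453.4, -101.9, 46.6]
t 20.25 d [ 3.1 -1.3 40.6] r [0.    0.004 0.001] rows 1.0
```

```bash
python3 -m creep '3 -1 20 0 0 0 88;3 -1 35 0 0 0 88;3 -1 40 0 0 0 88;3 -1 40 0 0 0 88;3 -1 40 0 0 0 88' |egrep 'tcp|gap';python3 -m creep '0 0 0 0 0 0 88'|grep tcp; python3 -c "
from m import *
plan(450.2,-101.7,6,-.481)"
```

```text
tcp_pos: [449.3, -101.4, 5.5]
finger_gap: 87.8
tcp_pos: [449.7, -101.6, 5.8]
t 20.75 d [-0.5  0.1 -0.2] r [0.    0.002 0.   ] rows 0.0
```

```bash
python3 -m creep '-0.5 0 0 0 0 0 60;-0.5 0 0 0 0 0 60;-0.5 0 0 0 0 0 60;-0.5 0 0 0 0 0 60;-0.5 0 0 0 0 0 60;-0.5 0 0 0 0 0 60;-0.5 0 0 0 0 0 60;-0.5 0 0 0 0 0 60' 20; python3 -m creep '0 0 -40 0 0 0 60;0 0 -80 0 0 0 60;0 0 -120 0 0 0 60;0 0 -160 0 0 0 60;0 0 -180 0 0 0 60;0 0 -180 0 0 0 60' |egrep 'tcp|gap';  python3 -c "
from m import *
plan(453.4,236.6,185,.392)"
```

```text
clock: 21.42
tcp_pos: [449.6, -101.5, 5.1]
eef_rot: [0.0, 0.238, 0.971, -0.0]
force: [-1.1, 1.6, 5.7]
finger_gap: 66.5
grasp_force: 20.0
tcp_pos: [452.0, -102.7, 189.8]
finger_gap: 66.8
t 21.9167 d [155.7 301.6   3.3] r [-0.004  0.009 -0.873] rows 8.1
```

```bash
python3 -m creep '156 302 0 0 0 -0.873 60;156 302 0 0 0 -0.873 60;156 302 0 0 0 -0.873 60;156 302 0 0 0 -0.873 60;156 302 0 0 0 -0.873 60;156 302 0 0 0 -0.873 60;156 302 0 0 0 -0.873 60;156 302 0 0 0 -0.873 60;156 302 0 0 0 -0.873 60;156 302 0 0 0 -0.873 60' |egrep 'tcp|gap';  python3 -c "
from m import *
plan(454.1,237,105,.392)"
```

```text
tcp_pos: [449.0, 240.6, 182.7]
finger_gap: 66.8
t 22.75 d [-3.5 -5.4 77.7] r [ 0.001 -0.003  0.005] rows 1.9
```

```bash
python3 -m creep '-3.5 -5 40 0 0 0.004 60;-3.5 -5 70 0 0 0.004 60;-3.5 -5 77 0 0 0.004 60;-3.5 -5 77 0 0 0.004 60;-3.5 -5 77 0 0 0.004 60;-3.5 -5 77 0 0 0.004 60' |egrep 'tcp|gap'; for i in 1 2 3; do python3 -m creep '0 0 0 0 0 0 60'|egrep 'tcp'; done;  python3 -c "
from m import *
plan(454.1,237,90,.392)"
```

```text
tcp_pos: [457.0, 234.9, 109.3]
finger_gap: 67.2
tcp_pos: [457.2, 235.3, 109.6]
tcp_pos: [456.9, 235.4, 109.3]
tcp_pos: [456.5, 235.4, 108.9]
t 23.5 d [ 1.6  2.3 18.9] r [-0.     0.002 -0.004] rows 0.5
```

```bash
python3 -m creep '1.6 2 5 0 0 -0.003 60;1.6 2 8 0 0 -0.003 60;1.6 2 11 0 0 -0.003 60;1.6 2 13 0 0 -0.003 60;1.6 2 13 0 0 -0.003 60' |egrep 'tcp|force'; for i in 1 2 3; do python3 -m creep '0 0 0 0 0 0 60'|egrep 'tcp|force:'; done;  python3 -c "
from m import *
plan(454.1,237,90,.392)"
```

```text
tcp_pos: [452.9, 236.5, 93.9]
force: [0.4, -1.1, -1.2]
grasp_force: 20.0
tcp_pos: [453.3, 236.5, 94.4]
force: [0.4, -0.0, -1.1]
grasp_force: 20.0
tcp_pos: [453.5, 236.5, 94.7]
force: [-0.1, 0.6, -0.3]
grasp_force: 20.0
tcp_pos: [453.6, 236.6, 94.8]
force: [0.1, -0.3, -0.6]
grasp_force: 20.0
t 24.1667 d [-0.6  0.2  4.8] r [-0.     0.    -0.001] rows 0.1
```

```bash
python3 -m creep '-0.4 0.2 2 0 0 0 60;-0.4 0.2 4 0 0 0 60;-0.4 0.2 5 0 0 0 60;-0.4 0.2 5.8 0 0 0 60;-0.4 0.2 5.8 0 0 0 60' |egrep 'tcp|force'; for i in 1 2; do python3 -m creep '0 0 0 0 0 0 60'|egrep 'tcp|force:'; done
```

```text
tcp_pos: [453.9, 237.0, 90.0]
force: [-4.5, -1.6, 11.6]
grasp_force: 20.0
tcp_pos: [453.9, 237.0, 90.0]
force: [-4.0, -1.1, 10.6]
grasp_force: 20.0
tcp_pos: [454.0, 237.0, 90.1]
force: [-4.4, -2.3, 10.9]
grasp_force: 20.0
```

```bash
python3 -m creep '0 0 0 0 0 0 88;0 0 0 0 0 0 88;0 0 0 0 0 0 88;0 0 0 0 0 0 88;0 0 0 0 0 0 88' |egrep 'tcp|gap'; python3 -m creep '0 0 -40 0 0 0 88;0 0 -80 0 0 0 88;0 0 -100 0 0 0 88;0 0 -100 0 0 0 88'|grep tcp; python3 -c "
from h import *
plan(634.9,112.8,150,.368)"
```

```text
tcp_pos: [453.7, 236.8, 88.7]
finger_gap: 88.1
tcp_pos: [457.0, 237.8, 194.3]
t 25.5 d [-116.4 -183.4   45.6] r [-0.001  0.009  0.023] rows 5.3
```

```bash
python3 -m creep '-116 -183 40 0 0 0.023 50;-116 -183 40 0 0 0.023 50;-116 -183 40 0 0 0.023 50;-116 -183 40 0 0 0.023 50;-116 -183 40 0 0 0.023 50;-116 -183 40 0 0 0.023 50;-116 -183 40 0 0 0.023 50;-116 -183 40 0 0 0.023 50' |egrep 'tcp|gap';python3 -c "
from m import *
d=snap('top','t3.png')
OB['outer']=OB['outer'][:5]+(100,)
print(meas(d,'outer',seed=(274,345)))
plan(634.9,112.8,40,.368)"
```

```text
tcp_pos: [629.7, 111.9, 147.2]
finger_gap: 49.8Traceback (most recent call last):
  File "<string>", line 5, in <module>
    print(meas(d,'outer',seed=(274,345)))
          ~~~~^^^^^^^^^^^^^^^^^^^^^^^^^^
  File "m.py", line 18, in meas
    c=max([c for c in cs if abs(cv2.pointPolygonTest(c,tuple(map(float,s*up)),True))<80 or cv2.pointPolygonTest(c,tuple(map(float,s*up)),False)>0],key=cv2.contourArea)
ValueError: max() iterable argument is empty
```

```bash
python3 -c "
import cv2
i=cv2.imread('pics/t3.png');cv2.imwrite('pics/t3b.png',cv2.resize(i[130:290,130:330],None,fx=3,fy=3,interpolation=2))
from h import *
plan(634.9,112.8,40,.368)"
```

```text
t 26.2167 d [ -5.5  -2.1 107.8] r [ 0.001 -0.002  0.   ] rows 2.6
```

View pics/t3b.png

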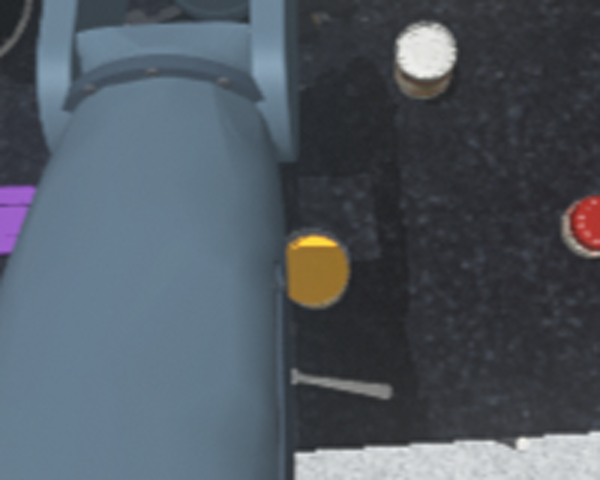

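The forearm hides the stack here; juice, tin and timer are where they were. Continuing to the case.

```bash
python3 -m creep '-5 -2 40 0 0 0 50;-5 -2 80 0 0 0 50;-5 -2 105 0 0 0 50;-5 -2 105 0 0 0 50;-5 -2 105 0 0 0 50;-5 -2 105 0 0 0 50;-5 -2 105 0 0 0 50' |egrep 'tcp|gap|force:';python3 -m creep '0 0 0 0 0 0 50'|grep tcp; python3 -c "
from m import *
plan(634.9,112.8,9,.368)"
```

```text
tcp_pos: [637.9, 112.5, 47.1]
force: [1.3, -0.7, -0.3]
finger_gap: 50.2
grasp_force: 0.0
tcp_pos: [637.9, 112.2, 46.8]
t 26.8833 d [ 2.7  1.7 37.7] r [-0.002  0.004  0.001] rows 0.9
```

```bash
python3 -m creep '2.5 1.6 20 0 0 0 50;2.5 1.6 33 0 0 0 50;2.5 1.6 37 0 0 0 50;2.5 1.6 37 0 0 0 50;2.5 1.6 37 0 0 0 50' |egrep 'tcp|gap|force:';python3 -m creep '0 0 0 0 0 0 50'|grep tcp; python3 -c "
from m import *
plan(634.9,112.8,8.5,.368)"
```

```text
tcp_pos: [633.3, 112.4, 7.0]
force: [1.5, 0.2, 0.1]
finger_gap: 50.0
grasp_force: 0.0
tcp_pos: [633.9, 112.4, 7.6]
t 27.3833 d [-1.1  0.1 -0.9] r [-0.     0.001  0.   ] rows 0.0
```

```bash
python3 -m creep '-1 0 -1 0 0 0 15;-1 0 -1 0 0 0 15;-1 0 -1 0 0 0 15;-1 0 -1 0 0 0 15;-1 0 -1 0 0 0 15;-1 0 -1 0 0 0 15;-1 0 -1 0 0 0 15;-1 0 -1 0 0 0 15;-1 0 -1 0 0 0 15' 20; python3 -m creep '0 0 -40 0 0 0 15;0 0 -80 0 0 0 15;0 0 -120 0 0 0 15;0 0 -160 0 0 0 15;0 0 -180 0 0 0 15;0 0 -180 0 0 0 15' |egrep 'tcp|gap';  python3 -c "
from m import *
plan(454.5,237.1,185,.392)"
```

```text
clock: 28.13
tcp_pos: [634.3, 112.8, 8.1]
eef_rot: [0.0, -0.183, 0.983, -0.0]
force: [-0.5, -0.7, 3.6]
finger_gap: 21.7
grasp_force: 20.0
tcp_pos: [637.6, 112.9, 194.8]
finger_gap: 21.6
t 28.6333 d [126.2 181.9   7.8] r [-0.004  0.01  -0.024] rows 5.3
```

```bash
python3 -m creep '126 182 8 0 0 -0.024 15;126 182 8 0 0 -0.024 15;126 182 8 0 0 -0.024 15;126 182 8 0 0 -0.024 15;126 182 8 0 0 -0.024 15;126 182 8 0 0 -0.024 15;126 182 8 0 0 -0.024 15;126 182 8 0 0 -0.024 15;126 182 8 0 0 -0.024 15' |egrep 'tcp|gap';  python3 -c "
from m import *
plan(454.5,237,115,.392)"
```

```text
tcp_pos: [452.2, 236.7, 179.7]
finger_gap: 22.1
t 29.3833 d [-2.2 -0.6 64.7] r [-0.001  0.    -0.   ] rows 1.6
```

```bash
python3 -m creep '-1.5 0 40 0 0 0 15;-1.5 0 58 0 0 0 15;-1.5 0 62 0 0 0 15;-1.5 0 62 0 0 0 15;-1.5 0 62 0 0 0 15;-1.5 0 62 0 0 0 15' |egrep 'tcp|gap'; for i in 1 2 3; do python3 -m creep '0 0 0 0 0 0 15'|egrep 'tcp'; done;  python3 -c "
from m import *
plan(454.3,237,103,.392)"
```

```text
tcp_pos: [454.2, 237.7, 119.3]
finger_gap: 22.3
tcp_pos: [453.9, 237.9, 119.4]
tcp_pos: [453.5, 238.0, 119.1]
tcp_pos: [453.1, 238.0, 118.8]
t 30.1333 d [-0.7 -1.4 15.8] r [-0.     0.002  0.   ] rows 0.4
```

```bash
python3 -m creep '-0.7 -1.3 5 0 0 0 15;-0.7 -1.3 9 0 0 0 15;-0.7 -1.3 12 0 0 0 15;-0.7 -1.3 14 0 0 0 15;-0.7 -1.3 15 0 0 0 15;-0.7 -1.3 15 0 0 0 15' |egrep 'tcp|force'; for i in 1 2 3; do python3 -m creep '0 0 0 0 0 0 15'|egrep 'tcp|force:'; done
```

```text
tcp_pos: [453.4, 236.9, 103.0]
force: [-2.2, -0.6, 3.8]
grasp_force: 20.0
tcp_pos: [453.4, 236.9, 103.0]
force: [-1.7, -0.8, 4.6]
grasp_force: 20.0
tcp_pos: [453.4, 236.9, 103.0]
force: [-3.9, -0.9, 4.5]
grasp_force: 20.0
tcp_pos: [453.4, 236.9, 103.0]
force: [-2.5, -2.0, 4.9]
grasp_force: 20.0
```

```bash
python3 -m creep '0 0 -1 0 0 0 50;0 0 -1 0 0 0 50;0 0 -1 0 0 0 50;0 0 -1 0 0 0 50;0 0 -1 0 0 0 50;0 0 -1 0 0 0 50' |egrep 'tcp|gap|force:'; python3 -m creep '0 0 -30 0 0 0 50;0 0 -70 0 0 0 50;150 0 -100 0 0 0 50;150 150 -100 0 0 0 50;150 250 -100 0 0 0 50;150 300 -100 0 0 0 50;150 300 -100 0 0 0 50;150 300 -100 0 0 0 50;150 300 -100 0 0 0 50;150 300 -100 0 0 0 50'|egrep 'tcp|force:'; python3 - <<'E'
from m import *
d=snap('top','t4.png'); i=d['image'][:,:,::-1]
a=cv2.resize(i[120:280,100:340],(720,480),interpolation=2); cv2.imwrite('pics/t4b.png',a)
OB['outer']=OB['outer'][:5]+(100,); OB['case']=OB['case'][:5]+(113,)
OB['inner']=OB['inner'][:5]+(56,)
for n in('outer','case'):
    try: print(n,meas(d,n,seed=(270,342)))
    except Exception as e: print(n,e)
E
```

```text
tcp_pos: [453.6, 236.9, 103.8]
force: [0.6, 0.2, -0.0]
finger_gap: 50.1
grasp_force: 0.0
tcp_pos: [218.0, 434.8, 202.5]
force: [0.1, 0.6, 0.6]
grasp_force: 0.0
outer (array([453. , 237.4], dtype=float32), 0.388, [136.4, 71.1], array([172., 220.]))
case (array([453. , 236.9], dtype=float32), 0.392, [118.0, 26.4], array([171., 219.]))
```

View pics/t4b.png

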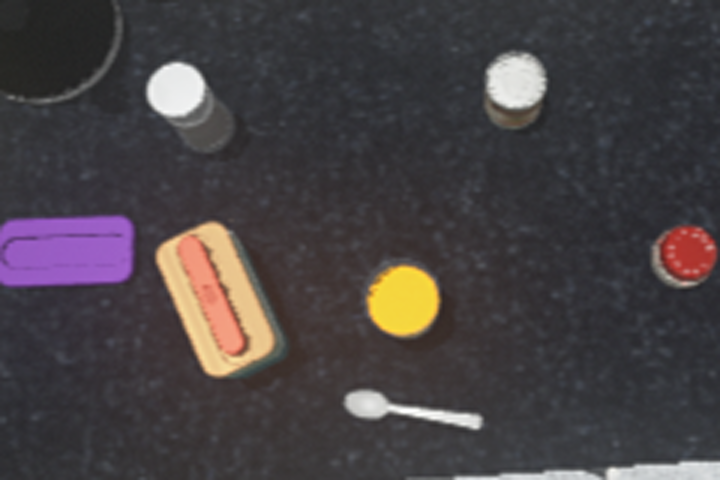

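The case lies in the groove of the wooden lid at crop (212,295). The stack is square, and lid and case agree within 1 mm and 0.004 rad. The bystanders haven't moved, so I'm handing in.

```bash
python3 -m creep '0 0 0 0 0 0 50;0 0 0 0 0 0 50;0 0 0 0 0 0 50'|grep clock; python3 -c "
from workcell import *
print(job_done())"
```

```text
clock: 32.52
the job is handed in; nothing more can be done
None
```

The lunch box is reassembled on the teal lower box, with the case in the groove of the wooden lid; everything is released, the bystanders look untouched, and the job was handed in at 32.5 s (no verdict was returned).

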